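# Start a cleaning run on the watchmaker's ultrasonic bath

### The arm

A 6-joint arm with a two-finger parallel gripper is mounted at the origin on the work surface. World frame = base frame: x ahead of the robot, y to its left, z up, the work surface at z = 0. Lengths are in m, angles in rad, forces in N, time in s.
With the tool pointing down it reaches from about 0.25 to 0.775 m from the base axis. Payload 4 kg.
Tool frame: the origin (TCP) lies midway between the tips of the shut fingers; the grasp point (between the pads) lies 19 mm behind it; z points along the fingers, y is the direction in which the jaws open and shut (so a half turn about z gives the same grasp; the last joint's range is limited). The gripper opens to 94 mm and grips with 3 to 60 N. Pads are 16 mm wide; open, the fingers measure 119 mm over their backs; the gripper's body (75 mm by 177 mm) begins 78 mm behind the grasp point.
Start: joints at [-0.103, 0.087, 1.371, -0, 1.684, -0.103], TCP at [0.55, -0, 0.206] pointing down, gripper open.
Joint ranges: [-3.1, 3.1], [-0.76, 2.03], [0.27, 2.55], [-1.08, 4.22], [0.17, 2.65], [-2.57, 2.57]. Speed limits (rad/s): [2.79, 2.79, 3.14, 3.14, 3.14, 3.14].

### API

Orientations are given as [roll, pitch, yaw] about the fixed x, y, z axes, in that order (R = Rz(yaw) Ry(pitch) Rx(roll)).
In Python, from bench import robot, cams gives the robot as it stands.
- The arm moves only by the tool step_arm, never from a script. Its argument "plan" is a list that holds one entry, the list of rows, each a list of 5 numbers: the shift along the world's x, y, z in mm, then the turn about the world's z in rad, then the opening in per cent of the stroke, from 0 (shut) to 100 (fully open). In form: [[[tx, ty, tz, turn, fingers], ...]]. A call has 1 to 8 rows; each row is the pose to reach, as a shift and turn from the pose commanded when the call began; what a row does not reach only later rows make up. A row lasts 1/12 s, in which the tool goes at most 41.7 mm and 7.16 degrees, less where a joint would pass 70% of its speed; a pose out of reach is approached as far as the arm can. A call with a gripper value outside its range is refused whole. The fingers move at their own pace and stop on an object; the grip force is fixed at half the most. Time passes only in rows, so rows that repeat a pose let the fingers close. It gives the time, the measured TCP pose, the force and the opening at its end, in the units of the state.
- robot.get_obs(): the state, without advancing time (a new reading comes with each control period).
- cams.snapshot(name): name is "scene" or "side" or "wrist"; returns a dict with "frame" (420x560x3 uint8, red, green, blue), "camera_matrix" (3x3 intrinsics, pixels), "origin" and "attitude" of the camera in the world; the wrist camera has in their place "T_tool_cam" (4x4, takes a point from camera to tool coordinates, whose origin is the TCP and whose axes are the flange's). Camera axes: x right, y down, z forward; pixel columns grow to the right and rows downward; lengths in m; the calibration is good to about 2 mm. A picture is of the moment at which its call begins: read the wrist's pose just before it. There is no depth.
- robot.close_job(): hands the job in, once; it reports no verdict.
The state is a dict: "time": time; "joint_positions": joint angles; "qvel": joint speeds; "joint_torque": joint torques, N m; "tool_pos": TCP position; "ee_rot": TCP orientation; "wrist_force": force on the tool from outside, world axes, zero at the start; "wrist_torque": the same for the moment, N m; "width": finger opening in m.
Only numpy, scipy, OpenCV 4.12 (cv2) and the standard library are available. Lean on these libraries where they do the work, as an engineer would, in place of code of your own. Each camera call takes 0.05 s, during which the arm holds its last target. There are 200 camera calls.

### The job

Start a cleaning run on the ultrasonic bath with the closed fingertips: first tip the power rocker over by pressing its raised end fully down, then press the square degas key fully home, and then press the round start key fully home; all three stay as you leave them. Leave the long narrow drain key up, and neither pick up nor shift the loupe, the jar, the movement holder or the screwdriver. Finish with the hand clear of everything.

Things in the scene. Friction and masses are not known exactly. Their poses are not given: they have to be found in the camera images.
- bath: Ultrasonic bath, fixed; placed and turned anew each run. Origin on the bench under its control deck's centre; own x points from deck to tank. Deck 110 (x) by 360 mm (y), 60 mm high; steel tank behind (own x 55 to 225 mm) 110 mm high, lid and its bar to 134 mm. Four white controls, aligned with the bath, at own x = 0, y = -126, -70, -14, 42 mm; which sits where changes each run.
- power (a joint): Power rocker, 64 mm long (bath's x), 26 mm wide: two flat faces in a shallow V over a pivot along the bath's y, the V 66 mm above the bench. Rad: 0 to 0.05 at the start, the half nearer the tank raised, the other level; 0.36 fully over, the half nearer the tank level. No spring: friction 0.05 N m (2.5 N at the press point), stays where left, hard stop at each end.
- power_press (a point): Point on the raised face of the power rocker, in its middle across and 20 mm from the pivot towards the tank; about 73 mm above the bench at off, 66 mm when fully over (that face is then level). It moves with the rocker; its y is along the pivot line.
- degas (a joint): The degas key: square, 32 by 32 mm. Joint value: how far it is pressed down, 0 (up) to 0.008 m (fully home). It moves straight down against a steady friction of about 2.5 N, has no spring, so it stays where it is left, and meets a hard stop when home.
- degas_top (a point): Centre of the top face of the square degas key, moving with it; 74 mm above the bench when up, 66 mm when fully home. z is up; x and y are the bath's own x and y directions.
- start (a joint): The start key: round, 32 mm across. Joint value: how far it is pressed down, 0 (up) to 0.008 m (fully home). It moves straight down against a steady friction of about 2.5 N, has no spring, so it stays where it is left, and meets a hard stop when home.
- start_top (a point): Centre of the top face of the round start key, moving with it; 74 mm above the bench when up, 66 mm when fully home. z is up; x and y are the bath's own x and y directions.
- drain (a joint): The drain key, to be left up: long and narrow, 40 mm (bath's x) by 11 mm (bath's y). Joint value: how far it is pressed down, 0 (up) to 0.008 m (fully home). It moves straight down against a steady friction of about 2.5 N, has no spring, so it stays where it is left, and meets a hard stop when home.
- drain_top (a point): Centre of the top face of the long narrow drain key, moving with it; 74 mm above the bench when up, 66 mm when fully home. z is up; x and y are the bath's own x and y directions.
- loupe: Loose black eye loupe, a stubby cone 33 mm across and 30 mm high, standing on the deck beyond the row of controls, towards the bath's +y end. Origin at the centre of its underside, z up.
- jar: Loose clear jar with an aluminium cap, 56 mm across, 70 mm high, on the bench beside the bath's -y end. Origin at the centre of its underside.
- holder: Loose grey plastic watch-movement holder with a brass movement in it, 50 by 50 mm (a steel rod sticks out 30 mm along its -y), 28 mm high, on the bench beside the bath's +y end. Origin at the centre of its underside.
- driver: Loose screwdriver with a blue handle, 130 mm long, lying on the bench in front of the deck. Origin under its middle, own x along it towards the tip.
Not all that is in view belongs to the job. Leave any orange or yellow look-alike of the loupe alone.

How it is judged:
On the way, in this order (a step that is already met when the one before it is completed fails the run):
1. the power rocker is tipped over (value of joint power above 0.28 rad), for 0.1 s.
2. the square degas key is pressed home (value of joint power above 0.28 rad and value of joint degas above 0.006 m), for 0.1 s.
3. the round start key is pressed home (all of step 2 and value of joint start above 0.006 m), for 0.1 s.
At the end, for the whole second after the job is handed in: The rocker is over beyond 0.28 rad of 0.36, the square and round keys are down more than 6 mm of 8, the long narrow key is down less than 2 mm, and the loupe, jar, holder and screwdriver are at rest within 15 mm of where they started (all of step 3 and value of joint drain below 0.002 m and distance of each of loupe, jar, holder, driver from where it was at the start of the episode below 0.015 m and linear speed of each of loupe, jar, holder, driver below 0.02 m/s); the robot touches nothing.
It fails at once if the square key is pressed before the rocker is over (value of joint degas above 0.003 m and value of joint power below 0.25 rad).
It fails at once if the round key is pressed before the rocker is over and the square key is home (value of joint start above 0.003 m and (value of joint power below 0.25 rad or value of joint degas below 0.0055 m)).
It fails at once if the long narrow drain key is pressed (value of joint drain above 0.003 m).
It fails at once if the loupe, jar, movement holder or screwdriver is lifted, carried or shifted (distance of any of loupe, jar, holder, driver from where it was at the start of the episode above 0.015 m).
It also fails if it takes over 35 s, if anything falls off the work surface, if the arm or the gripper's body presses on something with over 40 N, if the wrist force passes 120 N, or if a joint passes its speed limit or range.

## Working session

There is one attempt and no reset: what is moved stays moved. The work goes in short steps, Python scripts to look and compute and a tool call to move; the robot and the scene stay as the last step left them, time stands still between calls to the robot, and variables do not carry over. Pictures are saved under pics/ and viewed, about 8 in all and at most 12, crops included, and the job is handed in when it is done.

Besides the shell and the picture viewer there is one more tool, called after "Call:" as name(argument=value, ...), one argument or row to a line, values as JSON. step_arm: Moves the arm, as the interface text tells. Its arguments: {"type":"object","properties":{"plan":{"type":"array"}},"required":["plan"]}

```bash
mkdir -p pics
cat > h.py <<'E'
import numpy as np,cv2,pickle
from bench import robot,cams
from scipy.spatial.transform import Rotation as R
def snap(n,f):
    o=robot.get_obs(); s=cams.snapshot(n); cv2.imwrite(f'pics/{f}.png',s['frame'][:,:,::-1]); s['obs']=o
    pickle.dump(s,open(f'pics/{f}.pkl','wb')); return s
def campose(s):
    if 'T_tool_cam' in s:
        T=np.eye(4); e=np.array(s['obs']['ee_rot']); T[:3,:3]=e if e.shape==(3,3) else R.from_euler('xyz',e).as_matrix()
        T[:3,3]=s['obs']['tool_pos']; T=T@np.array(s['T_tool_cam']); return T[:3,:3],T[:3,3]
    a=np.array(s['attitude'])
    if a.shape!=(3,3): a=R.from_euler('xyz',a).as_matrix() if a.size==3 else R.from_quat(a).as_matrix()
    return a,np.array(s['origin'])
def ray(s,uv,z):
    A,o=campose(s); d=A@np.linalg.inv(s['camera_matrix'])@np.array([uv[0],uv[1],1.])
    return o+d*(z-o[2])/d[2]
def proj(s,p):
    A,o=campose(s); q=s['camera_matrix']@(A.T@(np.array(p)-o)); return q[:2]/q[2]
E
python3 - <<'E'
from h import *
for n in['scene','side','wrist']:
    s=snap(n,n+'0'); print(n,s.get('attitude'),s.get('origin'))
print(robot.get_obs())
a=[cv2.imread(f'pics/{n}0.png') for n in['scene','wrist']]
E
```

```text
scene [-2.42193613 -0.01489192  2.16414695] [1.09673335 0.45036374 0.93592683]
side [-2.45744342  0.00692106 -0.25208324] [ 0.31354474 -0.49041529  0.78446675]
wrist None None
{'time': 0.15, 'joint_positions': array([-1.03079698e-01,  8.78393952e-02,  1.37186053e+00,  2.14642320e-05,
        1.68356054e+00, -1.03074919e-01]), 'qvel': array([ 0.00079614, -0.00179873, -0.00582304,  0.00022091,  0.00014435,
        0.00102031]), 'joint_torque': array([ 1.24418581e-03, -3.40636396e+01, -3.02795255e+01,  7.18983379e-02,
        3.04441026e-02, -1.11468453e-04]), 'tool_pos': array([5.49610537e-01, 5.43537987e-05, 2.04567043e-01]), 'ee_rot': array([-3.13993588e+00, -1.92824477e-04,  1.57079379e+00]), 'wrist_force': array([ 0.33837594,  0.71956568, -0.00341358]), 'wrist_torque': array([ 0.01757124,  0.01890135, -0.04850685]), 'width': 0.09409504639325061}
```

View pics/scene0.png

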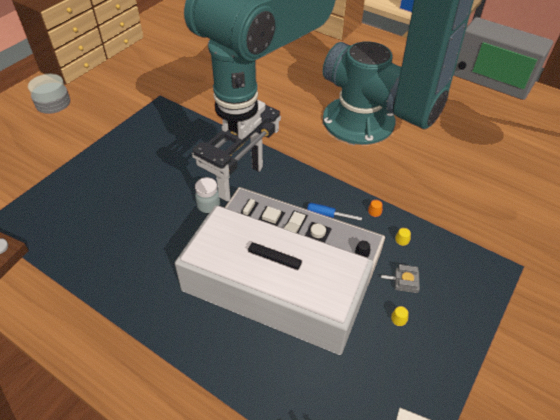

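View pics/wrist0.png

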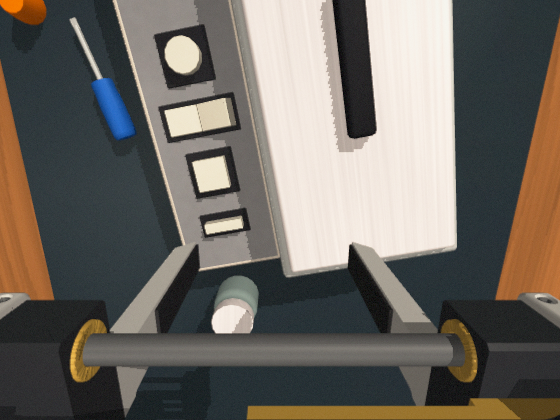

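The wrist view shows the round key at (182,55), rocker (200,117; tank-side half shaded, so raised), square key (211,174) and drain key (223,224). The jar is near (235,305). The scene view agrees. Next I'll localise them.

```bash
cat > loc.py <<'E'
from h import *
import sys
def blobs(s,roi):
    f=s['frame']; hsv=cv2.cvtColor(f,cv2.COLOR_RGB2HSV)
    x0,y0,x1,y1=roi
    m=np.zeros(f.shape[:2],np.uint8); m[y0:y1,x0:x1]=cv2.inRange(hsv,(15,15,140),(40,120,255))[y0:y1,x0:x1]
    m=cv2.morphologyEx(m,cv2.MORPH_OPEN,np.ones((3,3)))
    out=[]
    for c in cv2.findContours(m,cv2.RETR_EXTERNAL,cv2.CHAIN_APPROX_NONE)[0]:
        a=cv2.contourArea(c)
        if a>150: out.append((cv2.minAreaRect(c),a))
    return sorted(out,key=lambda t:t[0][0][1])
if __name__=='__main__':
    s=pickle.load(open('pics/wrist0.pkl','rb'))
    for r,a in blobs(s,(150,20,255,245)):
        print(np.round(r[0]),np.round(r[1]),round(r[2]),a,'z.074',ray(s,r[0],.074).round(4),'z.066',ray(s,r[0],.066).round(4))
E
python3 loc.py
```

```text
[182.  54.] [35. 37.] 22 995.5 z.074 [0.4665 0.139  0.074 ] z.066 [0.4643 0.1405 0.066 ]
[248.  57.] [76.  6.] 81 288.5 z.074 [0.5268 0.1363 0.074 ] z.066 [0.5262 0.1377 0.066 ]
[197. 117.] [28. 62.] 78 1631.0 z.074 [0.477  0.0838 0.074 ] z.066 [0.4751 0.0839 0.066 ]
[211. 174.] [32. 33.] 80 978.0 z.074 [0.4872 0.0294 0.074 ] z.066 [0.4856 0.028  0.066 ]
[224. 225.] [12. 38.] 80 414.0 z.074 [ 0.4972 -0.025   0.074 ] z.066 [ 0.4958 -0.0277  0.066 ]
```

Call:
step_arm(
  plan=[
    [[-20, 30, 0, 0.06, 0], [-40, 60, 0, 0.12, 0], [-52, 89, 0, 0.18, 0], [-52, 89, -30, 0.18, 0], [-52, 89, -60, 0.18, 0], [-52, 89, -90, 0.18, 0], [-52, 89, -100, 0.18, 0], [-52, 89, -100, 0.18, 0]],
  ],
)

```text
time: 0.82
tool_pos: [0.4968, 0.0891, 0.104]
ee_rot: [-3.138, -0.001, 1.751]
wrist_force: [0.9, 0.2, 0.1]
width: 0.0438
```

Run:
```python
from h import *
s=snap('wrist','w1'); t=snap('side','s1'); o=robot.get_obs(); print(o['tool_pos'],o['ee_rot'],o['wrist_force'],o['width'])
tp=o['tool_pos']; print(proj(t,tp),proj(t,[.4964,.088,.073]))
a=t['frame'][:,:,::-1]
u,v=proj(t,tp).astype(int); x=max(u-130,0);y=max(v-100,0)
b=cv2.resize(a[y:y+200,x:x+260],None,fx=3,fy=3); cv2.imwrite('pics/s1c.png',b)
```

```text
[0.49792635 0.08891583 0.10553206] [-3.14113467e+00 -2.42933552e-05  1.75067114e+00] [-0.04093901 -0.08050192 -0.03879502] 0.03588515116152502
[298.41269247 195.47762986] [297.4948412  205.55115152]
```

View pics/s1c.png

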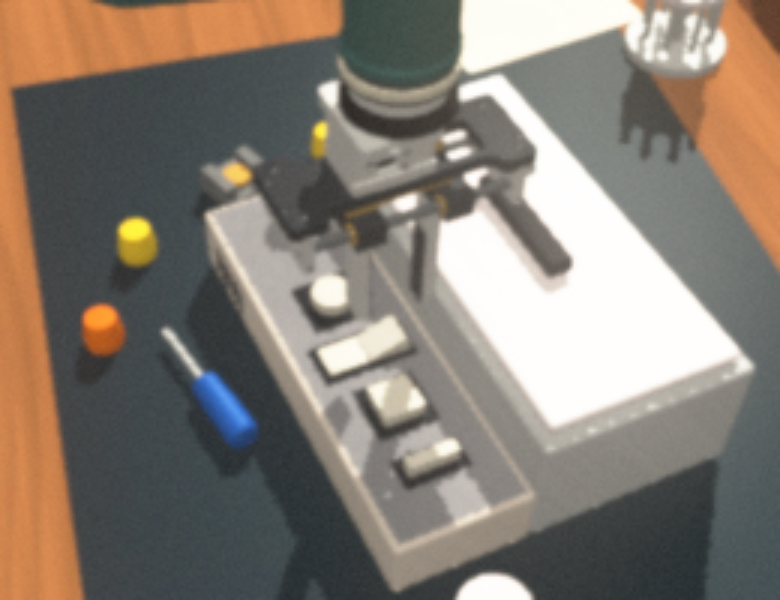

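The hand is over the raised half of the rocker, seen at crop (385,335), with the fingers still closing. I'll let them close, then press.

Call:
step_arm(
  plan=[
    [[0, 0, 0, 0, 0], [0, 0, 0, 0, 0], [0, 0, 0, 0, 0], [0, 0, 0, 0, 0], [0, 0, 0, 0, 0], [0, 0, -12, 0, 0], [0, 0, -24, 0, 0], [0, 0, -30, 0, 0]],
  ],
)

```text
time: 1.58
tool_pos: [0.497, 0.0889, 0.0731]
ee_rot: [-3.139, -0.0, 1.751]
wrist_force: [1.2, 0.3, 3.3]
width: 0.0005
```

Call:
step_arm(
  plan=[
    [[0, 0, -3, 0, 0], [0, 0, -6, 0, 0], [0, 0, -8, 0, 0], [0, 0, -10, 0, 0], [0, 0, -10, 0, 0]],
  ],
)

```text
time: 2.0
tool_pos: [0.4979, 0.0891, 0.0663]
ee_rot: [3.142, -0.0, 1.751]
wrist_force: [-2.0, -0.8, 4.6]
width: 0.0005
```

Call:
step_arm(
  plan=[
    [[0, 0, -1, 0, 0], [0, 0, -2, 0, 0], [0, 0, -2, 0, 0]],
  ],
)

```text
time: 2.25
tool_pos: [0.498, 0.0891, 0.0661]
ee_rot: [3.141, 0.0, 1.751]
wrist_force: [-4.8, -0.8, 12.3]
width: 0.0004
```

It met the hard stop at z=66.1 mm. I'll raise the hand and check.

Call:
step_arm(
  plan=[
    [[0, 0, 10, 0, 0], [0, 0, 45, 0, 0], [0, -10, 85, 0, 0], [-5, -30, 100, 0, 0], [-11, -59, 100, 0, 0], [-11, -59, 100, 0, 0], [-11, -59, 100, 0, 0]],
  ],
)

```text
time: 2.83
tool_pos: [0.487, 0.0292, 0.1637]
ee_rot: [3.141, -0.0, 1.748]
wrist_force: [-1.0, -0.8, 0.1]
width: 0.0006
```

Run:
```python
from loc import *
s=snap('wrist','w2'); t=snap('side','s2'); print(s['obs']['tool_pos'])
a=t['frame'][120:300,180:420,::-1]
cv2.imwrite('pics/c2.png',np.vstack([s['frame'][:,:,::-1][:300],cv2.resize(a,(400,300)).copy() if 0 else cv2.copyMakeBorder(cv2.resize(a,(400,300)),0,0,0,160,cv2.BORDER_CONSTANT)]))
for r,a in blobs(s,(100,0,330,300)): print(np.round(r[0]),np.round(r[1]),a,ray(s,r[0],.074).round(4))
```

```text
[0.48697862 0.0291868  0.16374555]
[153.  46.] [73.  6.] 343.0 [0.3702 0.1477 0.074 ]
[272.  80.] [41. 37.] 1219.0 [0.4665 0.1392 0.074 ]
[212. 106.] [212.   6.] 706.0 [0.4213 0.1116 0.074 ]
[290. 150.] [29. 35.] 970.0 [0.4921 0.088  0.074 ]
[254. 151.] [30. 35.] 1024.5 [0.4611 0.0811 0.074 ]
[272. 212.] [35. 34.] 1159.0 [0.4862 0.0305 0.074 ]
[221. 242.] [58.  6.] 183.5 [ 0.4441 -0.0072  0.074 ]
[289. 270.] [57. 24.] 1050.5 [ 0.5129 -0.0243  0.074 ]
[258. 270.] [24. 57.] 1029.0 [ 0.4829 -0.0298  0.074 ]
```

View pics/c2.png

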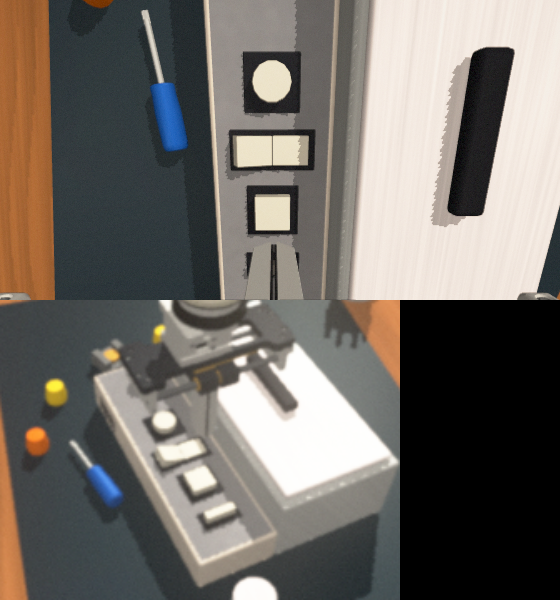

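The rocker is over: at (272,150) both halves are lit, and the tank-side half now matches level. The square key at (272,212) gives (0.486,0.030), under the TCP to within 1.5 mm. Now I'll press it.

Call:
step_arm(
  plan=[
    [[0, 1, -35, 0, 0], [0, 1, -65, 0, 0], [0, 1, -80, 0, 0], [0, 1, -86, 0, 0], [0, 1, -90, 0, 0], [0, 1, -94, 0, 0], [0, 1, -97, 0, 0], [0, 1, -97, 0, 0]],
  ],
)

```text
time: 3.6
tool_pos: [0.4879, 0.0313, 0.0672]
ee_rot: [3.139, 0.0, 1.751]
wrist_force: [0.4, -0.0, 0.8]
width: 0.0005
```

Call:
step_arm(
  plan=[
    [[0, 0, -1, 0, 0], [0, 0, -2, 0, 0], [0, 0, -3, 0, 0], [0, 0, -3, 0, 0]],
  ],
)

```text
time: 3.93
tool_pos: [0.4882, 0.031, 0.0661]
ee_rot: [3.138, 0.0, 1.751]
wrist_force: [-2.0, 0.5, 8.9]
width: 0.0003
```

The square key met its stop at 66.1 mm. Up and over to the round key.

Call:
step_arm(
  plan=[
    [[0, 0, 10, 0, 0], [0, 0, 50, 0, 0], [0, 0, 75, 0, 0], [-7, 36, 75, 0, 0], [-14, 72, 75, 0, 0], [-21, 109, 75, 0, 0], [-21, 109, 75, 0, 0], [-21, 109, 60, 0, 0]],
  ],
)

```text
time: 4.6
tool_pos: [0.4681, 0.142, 0.1271]
ee_rot: [3.134, 0.0, 1.755]
wrist_force: [0.5, -0.8, 0.7]
width: 0.0005
```

Call:
step_arm(
  plan=[
    [[0, 0, -20, 0, 0], [0, 0, -40, 0, 0], [0, 0, -46, 0, 0], [0, 0, -50, 0, 0], [0, 0, -54, 0, 0], [0, 0, -57, 0, 0], [0, 0, -59, 0, 0], [0, 0, -59, 0, 0]],
  ],
)

```text
time: 5.27
tool_pos: [0.4668, 0.1398, 0.0662]
ee_rot: [3.14, 0.001, 1.751]
wrist_force: [-1.9, -0.9, 4.9]
width: 0.0004
```

Call:
step_arm(
  plan=[
    [[0, 0, -1, 0, 0], [0, 0, -2, 0, 0], [0, 0, -2, 0, 0], [0, 0, 10, 0, 0], [0, 0, 50, 0, 0], [0, 0, 90, 0, 0], [0, 0, 120, 0, 0], [0, 0, 120, 0, 0]],
  ],
)

```text
time: 5.93
tool_pos: [0.4707, 0.1408, 0.1936]
ee_rot: [3.124, -0.0, 1.751]
wrist_force: [-0.2, 0.3, 1.9]
width: 0.0006
```

Call:
step_arm(
  plan=[
    [[10, -40, 20, 0, 0], [20, -80, 20, 0, 0], [30, -120, 20, 0, 0], [40, -160, 20, 0, 0], [40, -160, 20, 0, 0], [40, -160, 20, 0, 0]],
  ],
)

```text
time: 6.43
tool_pos: [0.5065, -0.0221, 0.204]
ee_rot: [3.141, -0.0, 1.746]
wrist_force: [0.0, 0.8, -0.1]
width: 0.0005
```

Run:
```python
from loc import *
s=snap('wrist','w3'); t=snap('side','s3'); print(s['obs']['tool_pos'],s['obs']['wrist_force'])
a=t['frame'][140:290,210:410,::-1]
cv2.imwrite('pics/c3.png',np.vstack([s['frame'][:,:,::-1][:300],cv2.copyMakeBorder(cv2.resize(a,(400,300),interpolation=cv2.INTER_CUBIC),0,0,0,160,cv2.BORDER_CONSTANT)]))
```

```text
[ 0.50647489 -0.0220784   0.20399395] [ 0.0260856   0.77434344 -0.13915105]
```

View pics/c3.png

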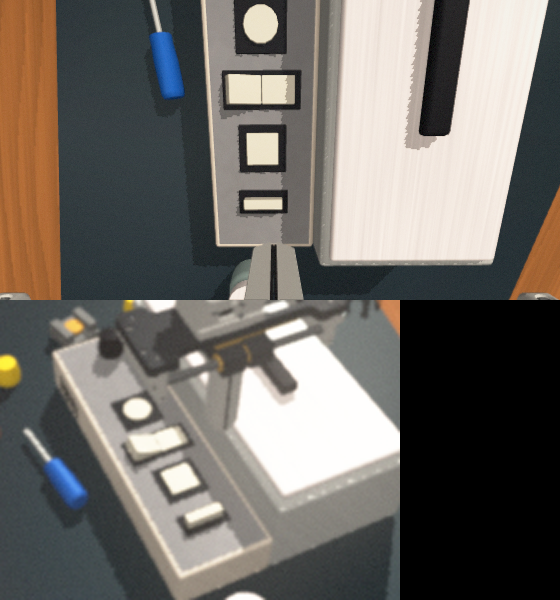

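Round (137,408) and square (180,478) keys now sit low with no side walls showing. The rocker is tipped over, the drain key (203,515) still shows its side wall, and the loupe, driver, jar and holder are in place. Handing in.

```bash
python3 -c "
from bench import robot
print(robot.close_job())"
```

```text
the job is handed in; nothing more can be done
None
```

I pressed the rocker's raised end, then the square degas key, then the round start key, with closed fingertips and in that order. I then handed the job in at about 6.5 s; the hand-in gives no verdict.

- **Presses:** the rocker and the degas key each met their hard stop at TCP z = 66.1 mm, with 12.3 N and 8.9 N on the wrist. The start key was at 66.2 mm (7.8 of its 8 mm) with 4.9 N. I then pushed it 2 mm further, but took no reading at the bottom of that push.
- **Final pictures:** the rocker is over, the square and round keys are down, and the drain key is still up. The loupe, screwdriver and the visible parts of the jar and holder look undisturbed; I judged that by eye and did not measure their positions.
- **Hand:** it finished at z = 0.204 m, clear of everything, with under 1 N on the wrist.

No check failed or disagreed.

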